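Close the access cover of the heel-press drive

ROBOT

A 6-joint arm with a two-finger parallel gripper is mounted at the origin on the work surface. World frame = base frame: x ahead of the robot, y to its left, z up, the work surface at z = 0. Lengths are in m, angles in rad, forces in N, time in s.
With the tool pointing down it reaches from about 0.325 to 0.775 m from the base axis. Payload 9.3 kg.
Tool frame: the origin (TCP) lies at the very end of the fingers, on their centre line; the grasp point (between the pads) lies 19 mm behind it; z points along the fingers, y is the line along which they close (so a half turn about z gives the same grasp; the last joint's range is limited). The gripper opens to 85 mm and grips with 20 to 120 N. Pads are 22 mm wide; open, the fingers measure 114 mm over their backs; the gripper's body (76 mm by 85 mm) begins 54 mm behind the grasp point. The pads swing forward as they close: fully open they stand 13 mm farther back than shut.
Start: joints at [1.182, 0.259, 0.021, 1.334, 0, 1.418], TCP at [0.128, 0.535, 0.203] pointing down, gripper open.
Joint ranges: [-3.04, 3.04], [-0.91, 1.82], [-1.04, 1.36], [-1.92, 1.95], [-1.52, 1.45], [-3.14, 3.14]. Speed limits (rad/s): [2.22, 2.22, 2.79, 3.14, 3.14, 3.14].

INTERFACE

Orientations are given as a rotation vector (axis times angle).
In Python, from workcell import bot gives the robot as it stands.
- The arm moves only by the tool jog_arm, never from a script. Its argument "motion" is a list of rows, each an object with "slide": the shift along the tool's x, y, z in cm, a list of three; "yaw": the turn about the tool's z in rad; "fingers": the closure in counts, from 0 (fully open) to 255 (shut). In form: [{"slide": [x, y, z], "yaw": yaw, "fingers": fingers}, ...]. A call has 1 to 12 rows; each row is the pose to reach, as a shift and turn from the pose commanded when the call began, along the tool's axes at that moment; what a row does not reach only later rows make up. A row lasts 1/12 s, in which the tool goes at most 41.7 mm and 7.16 degrees, less where a joint would pass 70% of its speed; a pose out of reach is approached as far as the arm can. A call with a gripper value outside its range is refused whole. The fingers move at their own pace and stop on an object; "squeeze" is the grip in N (left out, the last holds). Time passes only in rows, so rows that repeat a pose let the fingers close. It gives the time, the measured TCP pose, the force, the opening and the grip force at its end, in the units of the state.
- bot.get_state(): the state, without advancing time (a new reading comes with each control period).
- bot.grab_frame(name): name is "scene" or "top"; returns (picture, depth): 420x560x3 uint8, red, green, blue; 420x560 float32, m along the optical axis (not along the pixel's ray), 0 where there is no reading.
- bot.get_calibration(name): a dict with "fx", "fy", "cx", "cy" (pixels), "R" (3x3) and "t" (3): a world point X has camera coordinates R X + t. Camera axes: x right, y down, z forward; pixel columns grow to the right and rows downward; lengths in m; the calibration is good to about 2 mm. A picture is of the moment at which its call begins. get_calibration takes no time and is no camera call.
- bot.sign_off(): hands the job in; it is judged then, once.
The state is a dict: "time_s": time; "joint_positions": joint angles; "qd": joint speeds; "joint_efforts": joint torques, N m; "ee_pos": TCP position; "orientation": TCP orientation; "force": force on the tool from outside, world axes, zero at the start; "moment": the same for the moment, N m; "grip_width": opening from 0.0 (shut) to 1.0 (fully open); "grip_force": force on a finger pad.
Only numpy, scipy, OpenCV 4.12 (cv2) and the standard library are available. Lean on these libraries where they do the work, as an engineer would, in place of code of your own. Each camera call takes 0.05 s, during which the arm holds its last target. There are 200 camera calls.

TASK

First take the loose locating pin out of its wooden stand, stand it upright and fully home in the bore of the grey drive housing, between the two prongs of the cover, and let go of it. Then turn the cover's quarter-turn wing fastener until its wing lines up with the two raised ribs on the cover, and then press the sprung cover down fully home against the frame. Finish while still holding the cover pressed down; leave the other things on the bench where they are.

Things in the scene. Friction and masses are not known exactly. Their poses are not given: they have to be found in the camera images.
- housing: Grey painted drive housing fixed to the bench, 200 x 240 x 90 mm (its own x, y, z); a dark finned motor (86 mm across, 150 mm long, its top 92 mm above the bench) is attached on its +x side, to 192 mm from the origin. Origin at the bench under the housing's centre, z up. The sprung cover lies over its -y part, the bore is in the solid top of its +y part.
- bore (a point): Centre of the mouth of the round bore in the housing's top, 90 mm above the bench, 85 mm along housing +y from the housing's centre. Bore 14.5 mm wide with a 3 mm chamfer, 30 mm deep, flat bottom, in a bare metal square (30 mm) let into the grey top, midway between the two prongs of the cover (34 mm apart, their top 14 mm above the bore mouth). Axes as the housing's.
- pin: Loose bright steel locating pin, 78 mm long, 0.11 kg: shank 12 mm diameter, 48 mm long, foot chamfered 3 mm; above it a cylindrical head, 20 mm diameter, 30 mm tall, to grip. Origin at the centre of the foot's underside, z towards the head. Starts upright in the stand, foot 10 mm above the bench. Fully home in the bore its foot is 30 mm below the bore mouth.
- stand: Light wood block fixed to the bench, 80 x 80 x 30 mm, with one hole 16 mm wide and 20 mm deep in the middle, in which the pin starts. Origin at the centre of its underside.
- cover_top (a point): Centre of the upper face of the cover, a bare aluminium plate 184 x 150 x 6 mm (housing x, y), captive on springs, two prongs at its +y edge. It lies on the fastener's axis, 35 mm along housing -y from the housing's centre, 104 mm above the bench when released. Axes as the housing's. Two ribs 2 mm high lie along housing x through this point, 34 to 58 mm to both sides of it.
- cover (a joint): How far the cover is pressed down, m: 0 released, 0.008 fully home on the frame. Springs push it up: 4 N of push starts it, 9 N brings it home; let go, it springs up again. Unless the fastener is aligned it goes down only about 2 mm, as a cross key under it meets a slotted plate.
- wing_top (a point): Centre of the top of the fastener's wing, 30 mm above the cover's upper face, on the fastener's axis. The wing is a dark steel upright plate 40 mm long (its own x), 12 mm thick (y) and 26 mm tall, on a 30 mm disc 2 mm high. x along the wing; z up.
- fastener (a joint): Angle of the wing from the line of the ribs (housing x), rad, counterclockwise positive seen from above. 0 = aligned; it starts at 0.75 to 1.35, and turns with light friction (0.06 N m) between -0.35 and 1.6, with no stop at 0. The cover can go home only within about 0.2 of 0.
- tin: Bystander: round steel tin, 84 mm diameter, 34 mm tall; origin at the centre of its underside. Leave alone.
- heel: Bystander: dark wooden shoe heel, about 80 x 50 x 45 mm; origin under its middle. Leave alone.
- last: Bystander: light wooden shoe last, about 220 x 76 x 95 mm; origin under its middle, x towards the toe. Leave alone.
Not all that is in view belongs to the job. There is more than one size of the pin; the job needs the larger.

How it is judged:
On the way, in this order (a step that is already met when the one before it is completed fails the run):
1. the pin stands fully home in the bore, let go (z of pin in the frame of bore below -0.027 m and horizontal distance between pin and bore below 0.006 m and angle between pin's own z axis and vertical below 0.15 rad and contact force between each of the arm, the fingers and pin below 0.2 N), for 0.2 s.
2. the fastener's wing is aligned with the ribs (value of joint fastener between -0.2 and 0.2 rad), for 0.1 s.
At the end, for the whole second after the job is handed in: At the end the robot is still holding the cover down with more than 4 N, within 1.7 mm of fully home; the wing is within 0.2 rad of the ribs; the pin stands in the bore within 3 mm of its bottom, within 6 mm of its axis and 0.15 rad of upright, not held by the fingers (all of step 2 and value of joint cover above 0.0063 m and contact force between any of the fingers, the arm and cover above 4 N and z of pin in the frame of bore below -0.027 m and horizontal distance between pin and bore below 0.006 m and angle between pin's own z axis and vertical below 0.15 rad and contact force between the fingers and pin below 0.2 N); the arm keeps its last pose, push and grip.
It fails at once if a bystander (tin, heel or last) is moved by more than 30 mm (distance of any of tin, heel, last from where it was at the start of the episode above 0.03 m).
It also fails if it takes over 48 s, if anything falls off the work surface, if the arm or the gripper's body presses on something with over 40 N, if the wrist force passes 120 N, or if a joint passes its speed limit or range.

## Working session

There is one attempt and no reset: what is moved stays moved. The work goes in short steps, Python scripts to look and compute and a tool call to move; the robot and the scene stay as the last step left them, time stands still between calls to the robot, and variables do not carry over. Pictures are saved under pics/ and viewed, at most 10 in all, crops included, and the job is handed in when it is done.

Besides the shell and the picture viewer there is one more tool, called after ">>>" by a JSON object that holds its "op" and its "data". jog_arm: Moves the arm, as the interface text tells. Its arguments: {"type":"object","properties":{"motion":{"type":"array"},"squeeze":{"type":"number"}},"required":["motion"]}

```bash
mkdir -p pics
cat > h.py <<'E'
import numpy as np, cv2
from workcell import bot
def grab(name,tag):
    p,d=bot.grab_frame(name); cv2.imwrite(f'pics/{tag}.png',p[:,:,::-1]); np.save(f'pics/{tag}.npy',d); return p,d
def w(name,d,u,v,z=None):
    c=bot.get_calibration(name);R=np.array(c['R']);t=np.array(c['t'])
    r=np.array([(u-c['cx'])/c['fx'],(v-c['cy'])/c['fy'],1.])
    o=-R.T@t; k=R.T@r
    s=d[int(round(v)),int(round(u))] if z is None else (z-o[2])/k[2]
    return o+s*k
E
python3 - <<'E'
from h import *
for n in('scene','top'): grab(n,n+'1')
s=bot.get_state();print(s['ee_pos'],s['orientation'],s['grip_width'],s['force'])
a=cv2.imread('pics/scene1.png');b=cv2.imread('pics/top1.png')
for n in('scene','top'):
    c=bot.get_calibration(n);print(n,-np.array(c['R']).T@np.array(c['t']),c['fx'])
E
```

```text
[0.12839299 0.5345445  0.20203379] [-3.69515443e-01 -3.11943613e+00  1.73695488e-03] 1.0056425766745765 [-0.471865    0.15927162 -1.10132842]
scene [1.09439694 0.55136    0.64212148] 448.91369163013474
top [ 0.38554548 -0.02779792  1.54031201] 534.4580463559938
```

View pics/scene1.png

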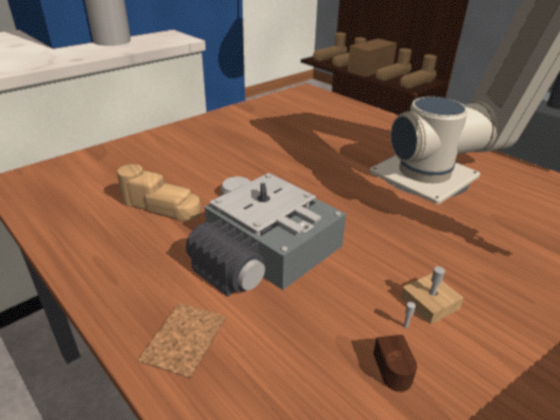

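View pics/top1.png

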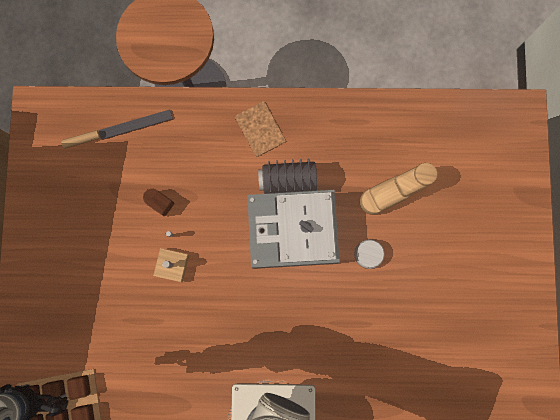

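The two pin candidates are at scene (437,280)/top (167,265), in the wooden stand, and at scene (409,313)/top (168,234), free on the bench and smaller. The one in the stand fits the description. I'll confirm it in an enlarged crop.

Run:
```python
import cv2,numpy as np
b=cv2.imread('pics/top1.png')
x=cv2.resize(b[155:275,240:345],None,fx=5,fy=5,interpolation=cv2.INTER_CUBIC)
y=cv2.resize(b[225:285,145:195],None,fx=5,fy=5,interpolation=cv2.INTER_CUBIC)
y=cv2.copyMakeBorder(y,0,300,0,0,cv2.BORDER_CONSTANT)
cv2.imwrite('pics/c1.png',np.hstack([x,y]))
```

```text
(no output)
```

View pics/c1.png

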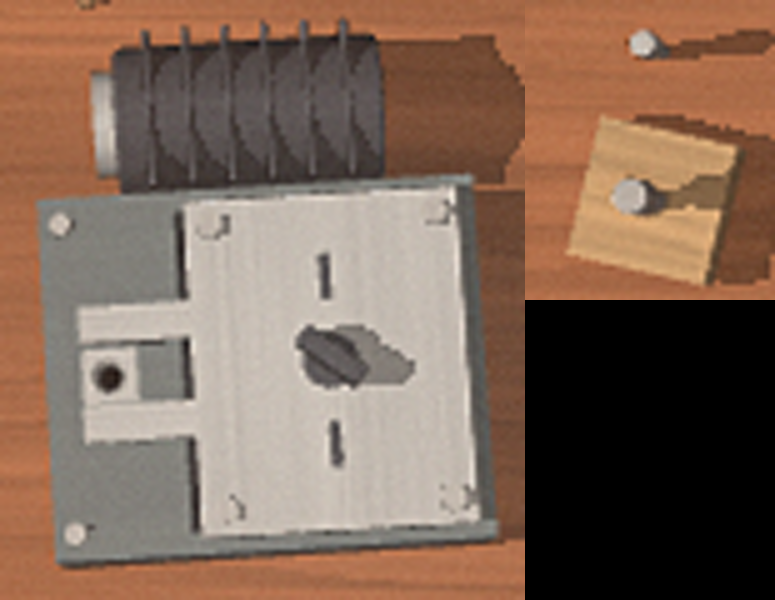

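The crop confirms it: the larger pin head is in the stand at (631,197). The small pin is at (643,43), the bore at (109,377), the ribs at (324,276) and (336,444), and the wing runs from about (305,338) to (358,380).

Run:
```python
from h import *
d=np.load('pics/top1.npy');f=lambda a,b,z,ox=240,oy=155:w('top',d,ox+(a+.5)/5-.5,oy+(b+.5)/5-.5,z)
bore=f(109,377,.09);r1=f(324,276,.106);r2=f(336,444,.106)
w1=f(305,338,.134);w2=f(358,380,.134);pin=f(106,197,.088,145,225)
print('bore',bore,'cov',(r1+r2)/2,'ribs',np.linalg.norm(r1-r2),'yaw',np.arctan2(*(r1-r2)[[1,0]]))
v=bore-(r1+r2)/2;print('yaw2',np.arctan2(-v[0],v[1]),np.linalg.norm(v[:2]))
print('wing',(w1+w2)/2,np.linalg.norm(w1-w2),np.arctan2(*(w1-w2)[[1,0]]))
print('pin',pin, 'small',f(118,43,.06,145,225))
st=[f(*p,.03,145,225) for p in((75,115),(218,148),(185,285),(43,255))]
print('stand',np.mean(st,0),[np.linalg.norm(st[i]-st[i-1]) for i in range(4)])
u=lambda a,b:d[225+b//5,145+a//5]
print('pinhead depth pt',w('top',d,166,264),w('top',d,261,230),w('top',d,317,215))
# scene
ds=np.load('pics/scene1.npy')
m=[w('scene',ds,437+i,270+j) for i in range(-8,9) for j in range(-8,16)]
m=np.array([q for q in m if .06<q[2]<.12 and np.hypot(*(q-pin)[:2])<.06]);print(len(m),m.mean(0),m.max(0),m.min(0))
```

```text
bore [0.53821468 0.03858144 0.09      ] cov [ 0.54712108 -0.08133012  0.106     ] ribs 0.0914306456906541 yaw 0.0759344905027298
yaw2 0.07413862966922953 0.1202418644077084
wing [ 0.54434676 -0.08107295  0.134     ] 0.03576977570607884 0.9052509419089019
pin [0.44284097 0.29747506 0.088     ] small [0.52979146 0.30018569 0.06      ]
stand [0.44329376 0.29664729 0.03      ] [np.float64(0.08073463719090683), np.float64(0.08396464443216106), np.float64(0.07901918418553353), np.float64(0.08249959149745145)]
pinhead depth pt [0.44292095 0.29734841 0.08612497] [0.54155472 0.04115507 0.05816479] [ 0.57852935 -0.11186537  0.10814211]
180 [0.44912278 0.298125   0.077321  ] [0.45632835 0.30713313 0.088915  ] [0.43377841 0.2871255  0.06019741]
```

>>> {"op": "jog_arm", "data": {"motion": [{"slide":[-4,-1.74,0.5],"yaw":-0.05,"fingers":0},{"slide":[-8,-3.5,1],"yaw":-0.1,"fingers":0},{"slide":[-12,-5.2,1.5],"yaw":-0.15,"fingers":0},{"slide":[-16,-7,2],"yaw":-0.2,"fingers":0},{"slide":[-20,-8.7,2.5],"yaw":-0.25,"fingers":0},{"slide":[-24,-10.4,3],"yaw":-0.31,"fingers":0},{"slide":[-28,-12.2,4],"yaw":-0.31,"fingers":0},{"slide":[-32,-13.9,5],"yaw":-0.31,"fingers":0},{"slide":[-35,-15.2,5],"yaw":-0.31,"fingers":0},{"slide":[-36.1,-15.7,5],"yaw":-0.31,"fingers":0},{"slide":[-36.1,-15.7,5],"yaw":-0.31,"fingers":0},{"slide":[-36.1,-15.7,5],"yaw":-0.31,"fingers":0}], "squeeze": 40}}

```text
time_s: 1.1
ee_pos: [0.4435, 0.2968, 0.1519]
orientation: [0.112, -3.138, 0.001]
force: [-0.4, -0.3, -0.2]
grip_width: 1.001
grip_force: 0.0
```

>>> {"op": "jog_arm", "data": {"motion": [{"slide":[0,0,3.5],"yaw":0,"fingers":0},{"slide":[0,0,7],"yaw":0,"fingers":0},{"slide":[0,0,9.6],"yaw":0,"fingers":0},{"slide":[0,0,9.6],"yaw":0,"fingers":60},{"slide":[0,0,9.6],"yaw":0,"fingers":255},{"slide":[0,0,9.6],"yaw":0,"fingers":255},{"slide":[0,0,9.6],"yaw":0,"fingers":255},{"slide":[0,0,9.6],"yaw":0,"fingers":255},{"slide":[0,0,9.6],"yaw":0,"fingers":255},{"slide":[0,0,9.6],"yaw":0,"fingers":255},{"slide":[0,0,9.6],"yaw":0,"fingers":255},{"slide":[0,0,9.6],"yaw":0,"fingers":255}], "squeeze": 40}}

```text
time_s: 2.1
ee_pos: [0.4448, 0.2988, 0.0593]
orientation: [-0.116, 3.134, 0.004]
force: [-0.8, -0.5, 15.4]
grip_width: 0.0
grip_force: 7.7
```

Run:
```python
from h import *
p,d=grab('scene','s2');s=bot.get_state();print(s['grip_width'],s['ee_pos'],s['force'],s['grip_force'])
a=cv2.resize(p[200:380,330:530,::-1],None,fx=3,fy=3,interpolation=cv2.INTER_CUBIC);cv2.imwrite('pics/s2c.png',a)
```

```text
-0.00314034959339928 [0.44480926 0.29876877 0.05932622] [-0.2529826   0.39367189 15.56916035] 7.701622545719147
```

View pics/s2c.png

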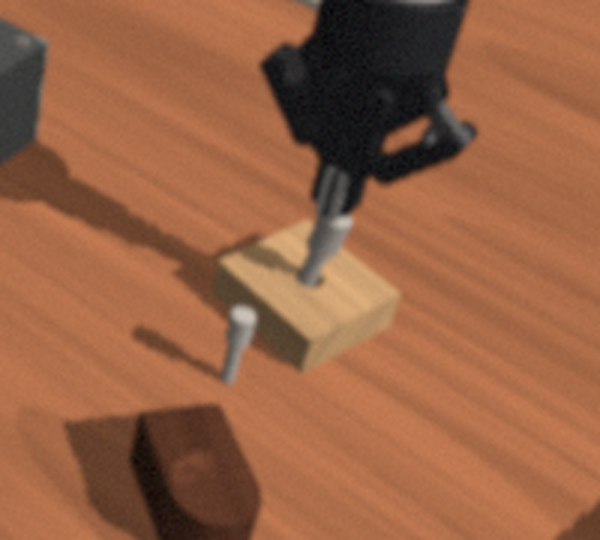

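The fingers shut beside the head and tilted the pin towards +x. It's still in the hole. I'll open, rise and look again.

>>> {"op": "jog_arm", "data": {"motion": [{"slide":[0,0,-0.3],"yaw":0,"fingers":150},{"slide":[0,0,-0.3],"yaw":0,"fingers":50},{"slide":[0,0,-0.3],"yaw":0,"fingers":0},{"slide":[0,0,-0.3],"yaw":0,"fingers":0},{"slide":[0,0,-0.3],"yaw":0,"fingers":0},{"slide":[0,0,-0.3],"yaw":0,"fingers":0},{"slide":[0,0,-3],"yaw":0,"fingers":0},{"slide":[0,0,-6],"yaw":0,"fingers":0},{"slide":[-3,0,-10],"yaw":0,"fingers":0},{"slide":[2,0,-13],"yaw":0,"fingers":0},{"slide":[6,0,-14],"yaw":0,"fingers":0},{"slide":[10,0,-14],"yaw":0,"fingers":0}]}}

```text
time_s: 3.15
ee_pos: [0.3561, 0.2916, 0.1971]
orientation: [-0.114, 3.137, 0.002]
force: [0.4, -0.5, 0.4]
grip_width: 0.999
grip_force: 0.0
```

Run:
```python
from h import *
p,d=grab('scene','s3');q,e=grab('top','t3');s=bot.get_state();print(s['grip_width'],s['ee_pos'],s['force'])
a=cv2.resize(p[250:350,380:480,::-1],(400,400),interpolation=cv2.INTER_CUBIC);b=cv2.resize(q[220:300,130:210,::-1],(400,400),interpolation=cv2.INTER_CUBIC);cv2.imwrite('pics/c3.png',np.hstack([a,b]))
```

```text
1.0011066966941369 [0.35112167 0.290793   0.19687161] [0.21474491 0.34273336 0.79727455]
```

View pics/c3.png

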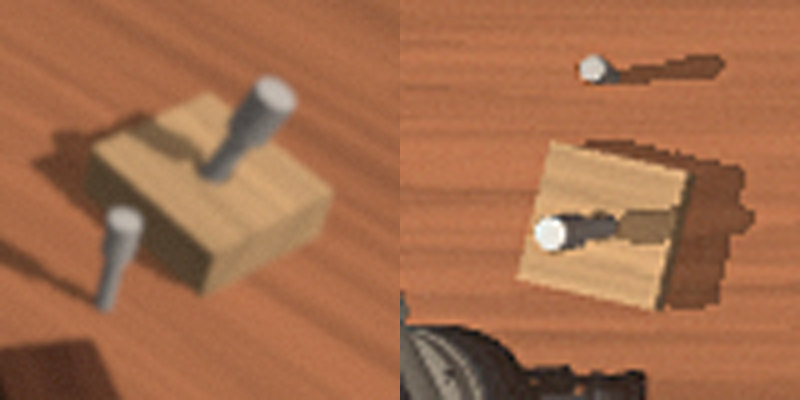

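The pin now leans towards +y. Its head is at crop (551,234) and it enters the hole at about (612,228).

Run:
```python
from h import *
d=np.load('pics/t3.npy');ds=np.load('pics/s3.npy')
f=lambda a,b,z:w('top',d,130+(a-400+.5)/5-.5,220+(b+.5)/5-.5,z)
print('head top',f(551,234,.084),f(551,234,None),'hole',f(612,228,.03))
P=np.array([w('top',d,u,v) for u in range(155,178) for v in range(258,275)])
for lo,hi in((.04,.055),(.055,.07),(.07,.078),(.078,.1)):
    m=P[(P[:,2]>lo)&(P[:,2]<hi)];print(lo,len(m),m.mean(0) if len(m) else '')
P=np.array([w('scene',ds,u,v) for u in range(425,458) for v in range(265,300)])
for lo,hi in((.034,.045),(.045,.055),(.055,.065),(.065,.075),(.075,.1)):
    m=P[(P[:,2]>lo)&(P[:,2]<hi)&(P[:,0]<.47)&(P[:,0]>.41)];print(lo,len(m),m.mean(0) if len(m) else '')
print(P[:,2].max())
```

```text
head top [0.43629106 0.31454637 0.084     ] [0.43607646 0.31309864 0.09015853] hole [0.44193813 0.29274968 0.03      ]
0.04 6 [0.44132922 0.29869371 0.04607034]
0.055 13 [0.43931661 0.30128765 0.06490415]
0.07 10 [0.43977656 0.3045469  0.0742822 ]
0.078 47 [0.43671292 0.31240022 0.08541816]
0.034 28 [0.44659768 0.3008265  0.03929996]
0.045 29 [0.44559178 0.30384378 0.04969629]
0.055 39 [0.44667028 0.30840619 0.06160476]
0.065 47 [0.44597758 0.30966598 0.07025292]
0.075 107 [0.44117836 0.31176186 0.08234617]
0.6421214798468373
```

>>> {"op": "jog_arm", "data": {"motion": [{"slide":[-4,0,0],"yaw":-0.1,"fingers":0},{"slide":[-8,0,0],"yaw":-0.2,"fingers":0},{"slide":[-10,0,1],"yaw":-0.2,"fingers":0},{"slide":[-10,0,4],"yaw":-0.2,"fingers":0},{"slide":[-10,0,7],"yaw":-0.2,"fingers":0},{"slide":[-10,0,10],"yaw":-0.2,"fingers":0},{"slide":[-10,0,12],"yaw":-0.2,"fingers":0},{"slide":[-10,0,14],"yaw":-0.2,"fingers":0},{"slide":[-10,0,14.2],"yaw":-0.2,"fingers":0},{"slide":[-10,0,14.2],"yaw":-0.2,"fingers":0},{"slide":[-10,0,14.2],"yaw":-0.2,"fingers":0},{"slide":[-10,0,14.2],"yaw":-0.2,"fingers":0}], "squeeze": 30}}

```text
time_s: 4.25
ee_pos: [0.456, 0.2991, 0.0547]
orientation: [-0.429, 3.11, 0.001]
force: [-0.1, -0.5, 0.2]
grip_width: 1.0
grip_force: 0.0
```

>>> {"op": "jog_arm", "data": {"motion": [{"slide":[0,0,0],"yaw":0,"fingers":60},{"slide":[0,0,0],"yaw":0,"fingers":100},{"slide":[0,0,0],"yaw":0,"fingers":130},{"slide":[0,0,0],"yaw":0,"fingers":145},{"slide":[0,0,0],"yaw":0,"fingers":155},{"slide":[0,0,0],"yaw":0,"fingers":165},{"slide":[0,0,0],"yaw":0,"fingers":165},{"slide":[0,0,0],"yaw":0,"fingers":165}]}}

```text
time_s: 4.92
ee_pos: [0.4567, 0.3003, 0.0554]
orientation: [-0.429, 3.108, 0.005]
force: [-0.0, 4.1, 12.7]
grip_width: 0.35
grip_force: 6.5
```

TCP x came out 14 mm off because the previous call's last row wasn't reached. I'll open, lift, correct and re-measure the head.

>>> {"op": "jog_arm", "data": {"motion": [{"slide":[0,0,0],"yaw":0,"fingers":60},{"slide":[0,0,0],"yaw":0,"fingers":0},{"slide":[0,0,0],"yaw":0,"fingers":0},{"slide":[0,0,0],"yaw":0,"fingers":0},{"slide":[0,0,-3],"yaw":0,"fingers":0},{"slide":[0,0,-6],"yaw":0,"fingers":0},{"slide":[0,0,-9],"yaw":0,"fingers":0},{"slide":[3,0,-11],"yaw":0,"fingers":0},{"slide":[6,0,-11],"yaw":0,"fingers":0},{"slide":[9,0,-11],"yaw":0,"fingers":0},{"slide":[11.5,0,-11],"yaw":0,"fingers":0},{"slide":[11.5,0,-11],"yaw":0,"fingers":0}]}}

```text
time_s: 5.92
ee_pos: [0.3403, 0.2663, 0.1636]
orientation: [0.431, -3.11, 0.001]
force: [0.6, 0.2, 0.0]
grip_width: 1.001
grip_force: 0.0
```

```bash
cat > m.py <<'E'
from h import *
import sys
tag=sys.argv[1]
q,d=grab('top','t'+tag);p,ds=grab('scene','s'+tag);s=bot.get_state();print(s['grip_width'],s['ee_pos'],s['force'])
P=np.array([w('top',d,u,v) for u in range(153,180) for v in range(252,278)]);P=P[(abs(P[:,0]-.443)<.04)&(abs(P[:,1]-.297)<.04)]
for lo,hi in((.034,.055),(.055,.07),(.07,.078),(.078,.1)):
    m=P[(P[:,2]>lo)&(P[:,2]<hi)];print(lo,len(m),m.mean(0) if len(m) else '')
b=cv2.resize(q[220:300,130:210,::-1],(400,400),interpolation=cv2.INTER_CUBIC)
a=cv2.resize(p[250:350,380:480,::-1],(400,400),interpolation=cv2.INTER_CUBIC);cv2.imwrite(f'pics/c{tag}.png',np.hstack([a,b]))
E
python3 m.py 4
```

```text
0.9988165190550055 [0.34412552 0.26752749 0.16373891] [ 0.69310241  0.03937866 -0.36637629]
0.034 65 [0.43947925 0.30159881 0.03686185]
0.055 14 [0.43886435 0.30312939 0.06387953]
0.07 10 [0.43974541 0.30521699 0.07495811]
0.078 47 [0.43747856 0.31307939 0.08488779]
```

View pics/c4.png

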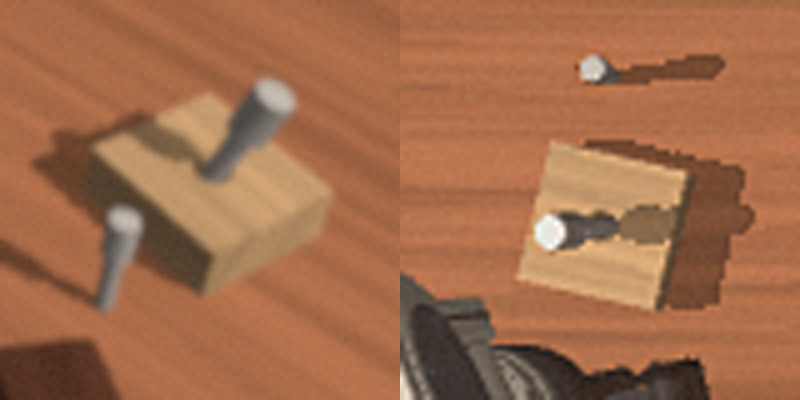

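>>> {"op": "jog_arm", "data": {"motion": [{"slide":[-3,0.1,0],"yaw":0,"fingers":0},{"slide":[-6,0.2,0],"yaw":0,"fingers":0},{"slide":[-9,0.3,0],"yaw":0,"fingers":0},{"slide":[-10.1,0.3,0],"yaw":0,"fingers":0},{"slide":[-10.1,0.3,2],"yaw":0,"fingers":0},{"slide":[-10.1,0.3,5],"yaw":0,"fingers":0},{"slide":[-10.1,0.3,8],"yaw":0,"fingers":0},{"slide":[-10.1,0.3,10.5],"yaw":0,"fingers":0},{"slide":[-10.1,0.3,11.2],"yaw":0,"fingers":0},{"slide":[-10.1,0.3,11.2],"yaw":0,"fingers":0},{"slide":[-10.1,0.3,11.2],"yaw":0,"fingers":0},{"slide":[-10.1,0.3,11.2],"yaw":0,"fingers":0}]}}

```text
time_s: 7.02
ee_pos: [0.442, 0.2983, 0.0528]
orientation: [-0.429, 3.11, 0.001]
force: [0.2, -0.4, 0.1]
grip_width: 1.0
grip_force: 0.0
```

>>> {"op": "jog_arm", "data": {"motion": [{"slide":[0,0,0],"yaw":0,"fingers":50},{"slide":[0,0,0],"yaw":0,"fingers":90},{"slide":[0,0,0],"yaw":0,"fingers":120},{"slide":[0,0,0],"yaw":0,"fingers":140},{"slide":[0,0,0],"yaw":0,"fingers":155},{"slide":[0,0,0],"yaw":0,"fingers":165},{"slide":[0,0,0],"yaw":0,"fingers":172},{"slide":[0,0,0],"yaw":0,"fingers":180},{"slide":[0,0,0],"yaw":0,"fingers":180}]}}

```text
time_s: 7.77
ee_pos: [0.4435, 0.3009, 0.0552]
orientation: [-0.43, 3.104, 0.01]
force: [-1.8, 7.6, 25.0]
grip_width: 0.295
grip_force: 12.9
```

>>> {"op": "jog_arm", "data": {"motion": [{"slide":[0,0,-0.2],"yaw":0,"fingers":180},{"slide":[0,0,-0.4],"yaw":0,"fingers":180},{"slide":[0,0,-0.6],"yaw":0,"fingers":182},{"slide":[0,0,-0.7],"yaw":0,"fingers":184},{"slide":[0,0,-0.7],"yaw":0,"fingers":184}]}}

```text
time_s: 8.18
ee_pos: [0.4408, 0.2977, 0.0585]
orientation: [-0.429, 3.112, -0.0]
force: [-0.4, -0.7, 0.3]
grip_width: 0.28
grip_force: 0.1
```

>>> {"op": "jog_arm", "data": {"motion": [{"slide":[0,0,0],"yaw":0,"fingers":187},{"slide":[0,0,0],"yaw":0,"fingers":191},{"slide":[0,0,0],"yaw":0,"fingers":194},{"slide":[0,0,0],"yaw":0,"fingers":198},{"slide":[0,0,0],"yaw":0,"fingers":198}]}}

```text
time_s: 8.6
ee_pos: [0.441, 0.2979, 0.0584]
orientation: [-0.429, 3.112, 0.0]
force: [-1.7, 0.9, 3.5]
grip_width: 0.224
grip_force: 1.8
```

>>> {"op": "jog_arm", "data": {"motion": [{"slide":[0,0,-0.1],"yaw":0,"fingers":202},{"slide":[0,0,-0.1],"yaw":0,"fingers":206},{"slide":[0,0,-0.1],"yaw":0,"fingers":210},{"slide":[0,0,-0.1],"yaw":0,"fingers":210}]}}

```text
time_s: 8.93
ee_pos: [0.4408, 0.2977, 0.0593]
orientation: [0.429, -3.112, 0.0]
force: [0.1, 0.6, 0.4]
grip_width: 0.18
grip_force: 0.7
```

Run:
```python
from h import *
p,ds=grab('scene','s5');s=bot.get_state();print(s['grip_width'],s['ee_pos'],s['force'],s['grip_force'])
cv2.imwrite('pics/c5.png',cv2.resize(p[220:320,390:490,::-1],(500,500),interpolation=cv2.INTER_CUBIC))
```

```text
0.17478586780687835 [0.44081883 0.29774439 0.05926862] [-0.01712442  0.16902163  1.96857809] 0.708109944825992
```

View pics/c5.png

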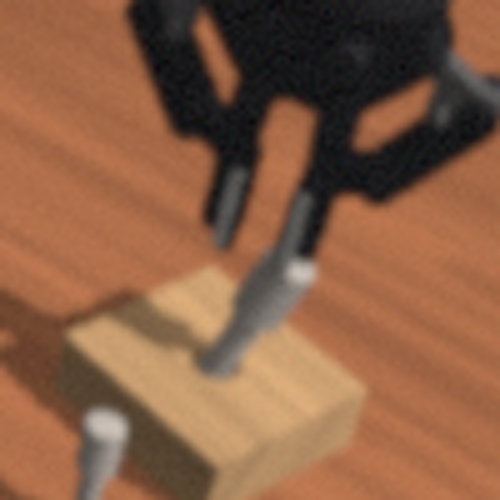

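The +y fingertip is resting on the pin's head top: the tips are higher than the TCP reading suggests. I'll check their height by depth.

Run:
```python
from h import *
ds=np.load('pics/s5.npy')
for a,b in((222,238),(224,215),(232,190),(310,245),(308,225),(300,270),(262,295),(295,215),(218,365)):
    print(a,b,w('scene',ds,390+a/5,220+b/5))
```

```text
222 238 [0.45505324 0.29119545 0.09542158]
224 215 [0.45616448 0.29006069 0.10645649]
232 190 [0.45407987 0.28957494 0.11689597]
310 245 [0.44285486 0.31808125 0.10275588]
308 225 [0.44366043 0.31558593 0.11114375]
300 270 [0.43505601 0.31450534 0.08349214]
262 295 [0.44629206 0.30794794 0.07335264]
295 215 [0.44866479 0.31194886 0.11638918]
218 365 [0.4468649  0.29971191 0.03167341]
```

Run:
```python
from h import *
ds=np.load('pics/s2.npy')
for a,b in((322,228),(325,215),(330,195),(340,225),(330,245)):
    print(a,b,w('scene',ds,330+a/3,200+b/3))
# lowest dark/finger points now
ds=np.load('pics/s5.npy');p=cv2.imread('pics/s5.png')
P=[(u,v,*np.round(w('scene',ds,u,v),3)) for u in range(428,456,1) for v in range(255,276,2) if p[v,u].max()<60]
P.sort(key=lambda r:r[4]);print(*P[:10],sep='\n')
```

```text
322 228 [0.45470513 0.30059646 0.08089637]
325 215 [0.45559749 0.30049941 0.09203942]
330 195 [0.45539468 0.29996861 0.10768774]
340 225 [0.44915988 0.30856417 0.08547518]
330 245 [0.44953489 0.30631741 0.06750625]
(431, 263, np.float64(0.453), np.float64(0.282), np.float64(0.1))
(432, 263, np.float64(0.453), np.float64(0.284), np.float64(0.1))
(433, 263, np.float64(0.453), np.float64(0.285), np.float64(0.101))
(436, 265, np.float64(0.454), np.float64(0.292), np.float64(0.102))
(450, 269, np.float64(0.445), np.float64(0.315), np.float64(0.102))
(451, 269, np.float64(0.444), np.float64(0.317), np.float64(0.103))
(452, 269, np.float64(0.443), np.float64(0.318), np.float64(0.103))
(432, 261, np.float64(0.453), np.float64(0.283), np.float64(0.105))
(433, 261, np.float64(0.452), np.float64(0.284), np.float64(0.105))
(450, 267, np.float64(0.444), np.float64(0.314), np.float64(0.106))
```

>>> {"op": "jog_arm", "data": {"motion": [{"slide":[0,0,-0.5],"yaw":0,"fingers":150},{"slide":[0,0,-0.5],"yaw":0,"fingers":80},{"slide":[0,0,-0.5],"yaw":0,"fingers":0},{"slide":[0,0,-0.5],"yaw":0,"fingers":0},{"slide":[0,0,-0.5],"yaw":0,"fingers":0},{"slide":[0,0,-0.5],"yaw":0,"fingers":0},{"slide":[0,0,1],"yaw":0,"fingers":0},{"slide":[0,0,2.2],"yaw":0,"fingers":0},{"slide":[0,0,2.8],"yaw":0,"fingers":0},{"slide":[0,0,2.8],"yaw":0,"fingers":0},{"slide":[0,0,2.8],"yaw":0,"fingers":0}]}}

```text
time_s: 9.9
ee_pos: [0.4408, 0.2978, 0.0313]
orientation: [0.429, -3.111, 0.0]
force: [0.6, -0.4, 0.2]
grip_width: 1.0
grip_force: 0.0
```

>>> {"op": "jog_arm", "data": {"motion": [{"slide":[0,0,0],"yaw":0,"fingers":60},{"slide":[0,0,0],"yaw":0,"fingers":100},{"slide":[0,0,0],"yaw":0,"fingers":130},{"slide":[0,0,0],"yaw":0,"fingers":145},{"slide":[0,0,0],"yaw":0,"fingers":155},{"slide":[0,0,0],"yaw":0,"fingers":165},{"slide":[0,0,0],"yaw":0,"fingers":172},{"slide":[0,0,0],"yaw":0,"fingers":180},{"slide":[0,0,0],"yaw":0,"fingers":180}]}}

```text
time_s: 10.65
ee_pos: [0.4409, 0.2978, 0.0314]
orientation: [0.429, -3.112, 0.0]
force: [0.2, 0.1, 0.8]
grip_width: 0.292
grip_force: 0.1
```

Low force now; closing fully.

>>> {"op": "jog_arm", "data": {"motion": [{"slide":[0,0,0],"yaw":0,"fingers":190},{"slide":[0,0,0],"yaw":0,"fingers":200},{"slide":[0,0,0],"yaw":0,"fingers":220},{"slide":[0,0,0],"yaw":0,"fingers":255},{"slide":[0,0,0],"yaw":0,"fingers":255},{"slide":[0,0,0],"yaw":0,"fingers":255},{"slide":[0,0,0],"yaw":0,"fingers":255}], "squeeze": 50}}

```text
time_s: 11.23
ee_pos: [0.441, 0.2976, 0.0315]
orientation: [-0.429, 3.112, -0.001]
force: [1.3, -3.3, 3.1]
grip_width: 0.218
grip_force: 48.3
```

>>> {"op": "jog_arm", "data": {"motion": [{"slide":[0,0,-1],"yaw":0,"fingers":255},{"slide":[0,0,-3],"yaw":0,"fingers":255},{"slide":[0,0,-6],"yaw":0,"fingers":255},{"slide":[0,0,-9],"yaw":0,"fingers":255},{"slide":[0,0,-12],"yaw":0,"fingers":255},{"slide":[0,0,-13],"yaw":0,"fingers":255},{"slide":[0,0,-13],"yaw":0,"fingers":255}]}}

```text
time_s: 11.82
ee_pos: [0.4418, 0.2987, 0.1642]
orientation: [-0.429, 3.108, 0.003]
force: [0.9, -1.1, -1.5]
grip_width: 0.219
grip_force: 48.3
```

Run:
```python
from h import *
p,ds=grab('scene','s6');s=bot.get_state();print(s['grip_width'],s['ee_pos'],s['force'],s['grip_force'])
c=bot.get_calibration('scene');X=np.array(c['R'])@np.array([.441,.298,.16])+np.array(c['t']);u=c['fx']*X[0]/X[2]+c['cx'];v=c['fy']*X[1]/X[2]+c['cy'];u,v=int(u),int(v);print(u,v)
u0,v0=u-50,v-50
cv2.imwrite('pics/c6.png',cv2.resize(p[v0:v0+100,u0:u0+100,::-1],(500,500),interpolation=cv2.INTER_CUBIC));print(u0,v0)
# pin points: near axis, band by z
P=np.array([w('scene',ds,a,b) for a in range(u-30,u+30) for b in range(v-30,v+60)])
P=P[np.hypot(P[:,0]-.441,P[:,1]-.298)<.03]
for z in np.arange(.1,.2,.008):
    m=P[(P[:,2]>z)&(P[:,2]<z+.008)]
    if len(m):print(round(z,3),len(m),np.median(m,0))
```

```text
0.21685512072675936 [0.44106537 0.29820186 0.16204984] [-0.66929747 -0.27393323 -1.9857765 ] 48.30975115299225
449 238
399 188Traceback (most recent call last):
  File "<stdin>", line 7, in <module>
  File "h.py", line 6, in w
    c=bot.get_calibration(name);R=np.array(c['R']);t=np.array(c['t'])
ValueError: time passes only in moves, steps and waits
```

View pics/c6.png

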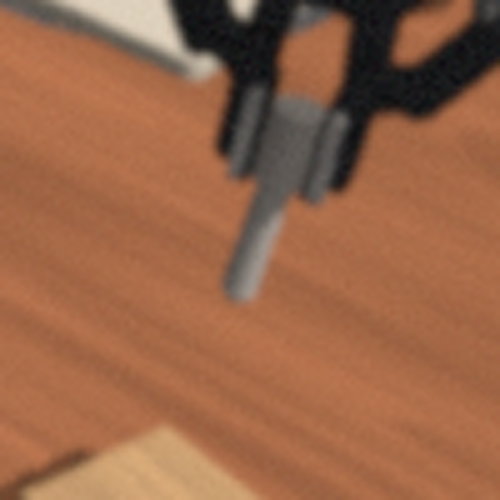

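Pin held with its head between the pads and the foot hanging at crop (240,295). I'll check its axis by depth.

```bash
cat >> h.py <<'E'
def cloud(name,d,u0,u1,v0,v1):
    c=bot.get_calibration(name);R=np.array(c['R']);t=np.array(c['t'])
    v,u=np.mgrid[v0:v1,u0:u1];u=u.ravel();v=v.ravel();s=d[v,u]
    X=np.c_[(u-c['cx'])/c['fx']*s,(v-c['cy'])/c['fy']*s,s]
    return (X-t)@R
E
cat > ax.py <<'E'
from h import *
import sys
def axis(tag,x,y,u0,u1,v0,v1,zs):
    P=cloud('scene',np.load(f'pics/{tag}.npy'),u0,u1,v0,v1)
    P=P[np.hypot(P[:,0]-x,P[:,1]-y)<.02]
    cam=np.array([1.0944,.5514])
    for z in zs:
        m=P[(abs(P[:,2]-z)<.004)]
        if len(m):
            md=np.median(m,0); print(round(z,3),len(m),md.round(4))
E
python3 - <<'E'
from ax import *
axis('s6',.441,.298,425,475,195,260,np.arange(.10,.19,.008))
c=bot.get_calibration('scene')
for z in (.08,.1,.12,.14,.16,.18,.2):
    X=np.array(c['R'])@np.array([.441,.298,z])+np.array(c['t']);print(z,(c['fx']*X[0]/X[2]+c['cx']-399)*5,(c['fy']*X[1]/X[2]+c['cy']-188)*5)
E
```

```text
0.14 1 [0.4496 0.2979 0.1429]
0.148 28 [0.4497 0.2988 0.1483]
0.156 31 [0.4477 0.2983 0.1555]
0.164 27 [0.4476 0.2987 0.1642]
0.172 27 [0.4464 0.2989 0.1719]
0.18 34 [0.4453 0.2987 0.18  ]
0.188 22 [0.4452 0.2994 0.1879]
0.08 204.6567578025872 421.64583778450464
0.1 216.49775166432676 381.0365474461773
0.12 228.6642865138498 339.31079774267516
0.14 241.1699744732303 296.4219052094276
0.16 254.02919729187886 252.32054690579062
0.18 267.25716151968186 206.95457119596583
0.2 280.8699584954897 160.26879201542926
```

>>> {"op": "jog_arm", "data": {"motion": [{"slide":[-0.2,-2,0],"yaw":0.02,"fingers":255},{"slide":[-0.4,-5,0],"yaw":0.05,"fingers":255},{"slide":[-0.6,-8.5,0],"yaw":0.08,"fingers":255},{"slide":[-0.9,-12,0],"yaw":0.11,"fingers":255},{"slide":[-1.2,-15.5,0],"yaw":0.14,"fingers":255},{"slide":[-1.5,-19,0],"yaw":0.17,"fingers":255},{"slide":[-1.8,-22.5,0],"yaw":0.2,"fingers":255},{"slide":[-2,-25.5,0.5],"yaw":0.2,"fingers":255},{"slide":[-2.1,-27,1.5],"yaw":0.2,"fingers":255},{"slide":[-2.1,-27.2,2],"yaw":0.2,"fingers":255},{"slide":[-2.1,-27.2,2],"yaw":0.2,"fingers":255},{"slide":[-2.1,-27.2,2],"yaw":0.2,"fingers":255}]}}

```text
time_s: 12.87
ee_pos: [0.5337, 0.0422, 0.14]
orientation: [0.116, -3.136, -0.001]
force: [-0.2, 0.7, -0.8]
grip_width: 0.215
grip_force: 48.4
```

Run:
```python
from ax import *
p,ds=grab('scene','s7');s=bot.get_state();print(s['grip_width'],s['ee_pos'],s['orientation'],s['force'])
c=bot.get_calibration('scene')
pr=lambda q:(lambda X:np.array([c['fx']*X[0]/X[2]+c['cx'],c['fy']*X[1]/X[2]+c['cy']]))(np.array(c['R'])@np.array(q)+np.array(c['t']))
u,v=pr([.538,.0386,.13]).astype(int)
axis('s7',.538,.038,u-25,u+25,v-45,v+25,np.arange(.112,.18,.008))
u0,v0=u-50,v-60;im=cv2.resize(p[v0:v0+100,u0:u0+100,::-1],(600,600),interpolation=cv2.INTER_CUBIC)
print(u0,v0,'bore px',(pr([.5382,.0386,.09])-[u0,v0])*6)
cv2.imwrite('pics/c7.png',im)
```

```text
0.22037219826294893 [0.53400583 0.04253509 0.14073106] [ 1.17573659e-01 -3.13778693e+00 -9.06054265e-04] [ 0.19591308 -0.43096857 -1.44239729]
0.12 11 [0.5395 0.0428 0.1221]
0.128 19 [0.5396 0.0434 0.1285]
0.136 19 [0.5392 0.0444 0.1367]
0.144 21 [0.5377 0.0428 0.1442]
0.152 21 [0.5367 0.0438 0.1529]
0.16 17 [0.537  0.0439 0.1595]
0.168 19 [0.5398 0.0374 0.17  ]
0.176 50 [0.5412 0.0385 0.176 ]
256 150 bore px [294.38228275 458.64930279]
```

View pics/c7.png

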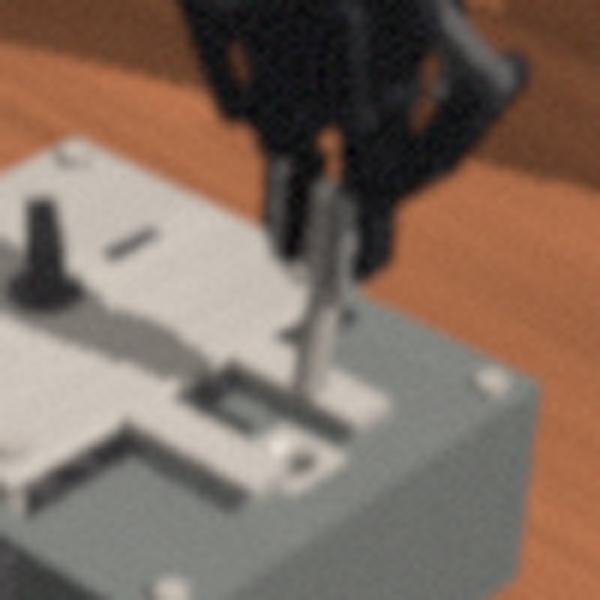

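The bore mouth is at crop (300,460) and the pin foot centre at about (307,388). I'll compare the two in the same camera.

Run:
```python
from h import *
f=lambda a,b,z:w('scene',None,256+(a+.5)/6-.5,150+(b+.5)/6-.5,z)
print('bore',f(300,460,.09),'foot',f(307,388,.118),f(307,388,.121),f(307,388,.124))
c=bot.get_calibration('scene')
s=bot.get_state();print(s['ee_pos'])
```

```text
bore [0.53690356 0.03883851 0.09      ] foot [0.5336771  0.03703183 0.118     ] [0.53688658 0.03997577 0.121     ] [0.54009606 0.04291972 0.124     ]
[0.53400583 0.04253509 0.14073106]
```

>>> {"op": "jog_arm", "data": {"motion": [{"slide":[-0.1,-0.1,0.8],"yaw":0,"fingers":255},{"slide":[-0.1,-0.1,1.6],"yaw":0,"fingers":255},{"slide":[-0.1,-0.1,2.4],"yaw":0,"fingers":255},{"slide":[-0.1,-0.1,2.9],"yaw":0,"fingers":255},{"slide":[-0.1,-0.1,3.3],"yaw":0,"fingers":255},{"slide":[-0.1,-0.1,3.6],"yaw":0,"fingers":255},{"slide":[-0.1,-0.1,3.9],"yaw":0,"fingers":255},{"slide":[-0.1,-0.1,3.9],"yaw":0,"fingers":255}]}}

```text
time_s: 13.58
ee_pos: [0.5363, 0.04, 0.1021]
orientation: [-0.116, 3.139, -0.003]
force: [2.6, -4.8, -2.7]
grip_width: 0.22
grip_force: 50.0
```

>>> {"op": "jog_arm", "data": {"motion": [{"slide":[-0.1,-0.2,0.3],"yaw":0,"fingers":255},{"slide":[-0.1,-0.2,0.6],"yaw":0,"fingers":255},{"slide":[-0.1,-0.2,0.9],"yaw":0,"fingers":255},{"slide":[-0.1,-0.2,1.2],"yaw":0,"fingers":255},{"slide":[-0.1,-0.2,1.5],"yaw":0,"fingers":255},{"slide":[-0.1,-0.2,1.8],"yaw":0,"fingers":255},{"slide":[-0.1,-0.2,1.8],"yaw":0,"fingers":255}]}}

```text
time_s: 14.17
ee_pos: [0.5377, 0.0385, 0.0842]
orientation: [-0.116, 3.138, -0.001]
force: [5.1, -3.1, -2.1]
grip_width: 0.217
grip_force: 48.9
```

>>> {"op": "jog_arm", "data": {"motion": [{"slide":[-0.2,-0.1,0.2],"yaw":0,"fingers":255},{"slide":[-0.2,-0.1,0.4],"yaw":0,"fingers":255},{"slide":[-0.2,-0.1,0.5],"yaw":0,"fingers":255},{"slide":[-0.2,-0.1,0.5],"yaw":0,"fingers":255}]}}

```text
time_s: 14.5
ee_pos: [0.5396, 0.0376, 0.0808]
orientation: [-0.116, 3.137, -0.001]
force: [-1.4, -3.3, 16.8]
grip_width: 0.216
grip_force: 49.0
```

>>> {"op": "jog_arm", "data": {"motion": [{"slide":[0,0,-0.1],"yaw":0,"fingers":200},{"slide":[0,0,-0.1],"yaw":0,"fingers":170},{"slide":[0,0,-0.1],"yaw":0,"fingers":120},{"slide":[0,0,-0.1],"yaw":0,"fingers":100},{"slide":[0,0,-0.1],"yaw":0,"fingers":100},{"slide":[0,0,-2],"yaw":0,"fingers":100},{"slide":[0,0,-5],"yaw":0,"fingers":100},{"slide":[0,0,-8],"yaw":0,"fingers":100},{"slide":[0,0,-9],"yaw":0,"fingers":100},{"slide":[-4,-3,-9],"yaw":0,"fingers":0},{"slide":[-6,-5,-9],"yaw":0,"fingers":0},{"slide":[-6,-5,-9],"yaw":0,"fingers":0}]}}

```text
time_s: 15.5
ee_pos: [0.6064, -0.0106, 0.1679]
orientation: [-0.114, 3.139, -0.001]
force: [-1.4, 0.8, -0.7]
grip_width: 0.992
grip_force: 0.0
```

Run:
```python
from ax import *
p,ds=grab('scene','s8');q,dt=grab('top','t8');s=bot.get_state();print(s['ee_pos'],s['orientation'],s['force'])
P=cloud('scene',ds,256,356,150,250)
m=P[(np.hypot(P[:,0]-.538,P[:,1]-.0387)<.025)];
for z in np.arange(.106,.17,.006):
    k=m[abs(m[:,2]-z)<.003]
    if len(k):print(round(z,3),len(k),np.median(k,0).round(4))
P=cloud('top',dt,250,275,218,242);k=P[(P[:,2]>.12)&(P[:,2]<.16)];print('top',len(k),np.median(k,0) if len(k) else '')
```

```text
[ 0.60279604 -0.00816367  0.16782155] [ 1.14317470e-01 -3.13729888e+00 -9.46321954e-04] [-0.25316308  0.06658704  0.23021671]
0.106 29 [0.5405 0.0417 0.1042]
0.112 28 [0.5431 0.042  0.1121]
0.118 23 [0.5417 0.0422 0.1177]
0.124 21 [0.5419 0.0423 0.1243]
0.13 27 [0.5421 0.0407 0.1296]
0.136 47 [0.5361 0.0394 0.1364]
0.142 3 [0.5427 0.0366 0.1396]
top 0
```

Pin is home: head top at 0.138 and upright. Now the wing.

>>> {"op": "jog_arm", "data": {"motion": [{"slide":[2,-2.2,0],"yaw":-0.12,"fingers":0},{"slide":[4,-4.4,0],"yaw":-0.24,"fingers":0},{"slide":[6,-6.6,0],"yaw":-0.36,"fingers":0},{"slide":[6.15,-6.85,0],"yaw":-0.48,"fingers":0},{"slide":[6.15,-6.85,0],"yaw":-0.6,"fingers":0},{"slide":[6.15,-6.85,0],"yaw":-0.72,"fingers":0},{"slide":[6.15,-6.85,0],"yaw":-0.83,"fingers":0},{"slide":[6.15,-6.85,0],"yaw":-0.83,"fingers":0},{"slide":[6.15,-6.85,0],"yaw":-0.83,"fingers":0}]}}

```text
time_s: 16.35
ee_pos: [0.5457, -0.0796, 0.1693]
orientation: [1.368, -2.828, -0.001]
force: [-1.2, 0.3, -0.3]
grip_width: 1.001
grip_force: 0.0
```

Run:
```python
from h import *
s=bot.get_state();print(s['ee_pos'],s['orientation'],s['joint_positions'])
ds=np.load('pics/s8.npy');P=cloud('scene',ds,200,330,150,260)
k=P[(P[:,2]>.115)&(P[:,2]<.14)&(np.hypot(P[:,0]-.5465,P[:,1]+.081)<.03)]
print(len(k),k[:,:2].mean(0));u,sv,vt=np.linalg.svd(k[:,:2]-k[:,:2].mean(0));print(vt[0],np.arctan2(vt[0,1],vt[0,0]),sv)
t=k[k[:,2]>.131];print('top',len(t),t.mean(0),t[:,2].max())
```

```text
[ 0.5456672  -0.07963148  0.16926871] [ 1.36827297e+00 -2.82772504e+00 -6.82768179e-04] [-2.97198060e-01  2.72869333e-01 -4.37958307e-02  1.25459063e+00
  1.66714273e-04 -1.19853159e+00]
99 [ 0.5532628  -0.07773671]
[0.5586893  0.82937703] 0.9779917087267835 [0.12849961 0.0359047 ]
top 54 [ 0.55019741 -0.08153622  0.13279015] 0.13516137782512092
```

>>> {"op": "jog_arm", "data": {"motion": [{"slide":[0.1,-0.1,2],"yaw":0,"fingers":0},{"slide":[0.1,-0.1,5],"yaw":0,"fingers":0},{"slide":[0.1,-0.1,7.5],"yaw":0,"fingers":0},{"slide":[0.1,-0.1,8.8],"yaw":0,"fingers":0},{"slide":[0.1,-0.1,8.8],"yaw":0,"fingers":60},{"slide":[0.1,-0.1,8.8],"yaw":0,"fingers":120},{"slide":[0.1,-0.1,8.8],"yaw":0,"fingers":160},{"slide":[0.1,-0.1,8.8],"yaw":0,"fingers":190},{"slide":[0.1,-0.1,8.8],"yaw":0,"fingers":210},{"slide":[0.1,-0.1,8.8],"yaw":0,"fingers":255},{"slide":[0.1,-0.1,8.8],"yaw":0,"fingers":255},{"slide":[0.1,-0.1,8.8],"yaw":0,"fingers":255}], "squeeze": 25}}

```text
time_s: 17.35
ee_pos: [0.5482, -0.0831, 0.0826]
orientation: [-1.37, 2.825, -0.006]
force: [3.8, -5.4, 1.5]
grip_width: 0.135
grip_force: 30.5
```

>>> {"op": "jog_arm", "data": {"motion": [{"slide":[0,-0.2,0],"yaw":0.1,"fingers":255},{"slide":[0,-0.2,0],"yaw":0.2,"fingers":255},{"slide":[0,-0.2,0],"yaw":0.3,"fingers":255},{"slide":[0,-0.2,0],"yaw":0.4,"fingers":255},{"slide":[0,-0.2,0],"yaw":0.5,"fingers":255},{"slide":[0,-0.2,0],"yaw":0.6,"fingers":255},{"slide":[0,-0.2,0],"yaw":0.7,"fingers":255},{"slide":[0,-0.2,0],"yaw":0.78,"fingers":255},{"slide":[0,-0.2,0],"yaw":0.83,"fingers":255},{"slide":[0,-0.2,0],"yaw":0.83,"fingers":255},{"slide":[0,-0.2,0],"yaw":0.83,"fingers":255}]}}

```text
time_s: 18.27
ee_pos: [0.5486, -0.0838, 0.0822]
orientation: [-0.118, 3.138, -0.003]
force: [0.3, -5.2, 4.5]
grip_width: 0.131
grip_force: 30.9
```

>>> {"op": "jog_arm", "data": {"motion": [{"slide":[0,0,0],"yaw":0,"fingers":200},{"slide":[0,0,0],"yaw":0,"fingers":150},{"slide":[0,0,0],"yaw":0,"fingers":100},{"slide":[0,0,0],"yaw":0,"fingers":100},{"slide":[0,0,-2],"yaw":0,"fingers":100},{"slide":[0,0,-5],"yaw":0,"fingers":100},{"slide":[0,0,-6.5],"yaw":0,"fingers":100},{"slide":[0,-2,-6.5],"yaw":0,"fingers":160},{"slide":[0,-4.2,-6.5],"yaw":0,"fingers":255},{"slide":[0,-4.2,-6.5],"yaw":0,"fingers":255},{"slide":[0,-4.2,-6.5],"yaw":0,"fingers":255},{"slide":[0,-4.2,-6.5],"yaw":0,"fingers":255}]}}

```text
time_s: 19.27
ee_pos: [0.5509, -0.1244, 0.146]
orientation: [0.116, -3.139, -0.001]
force: [0.3, 0.1, 0.7]
grip_width: -0.004
grip_force: 0.0
```

Run:
```python
from h import *
p,ds=grab('scene','s9');s=bot.get_state();print(s['ee_pos'],s['grip_width'],s['force'])
P=cloud('scene',ds,180,340,100,260)
k=P[(P[:,2]>.115)&(P[:,2]<.137)&(np.hypot(P[:,0]-.547,P[:,1]+.082)<.03)]
u,sv,vt=np.linalg.svd(k[:,:2]-k[:,:2].mean(0),full_matrices=False);print(len(k),k.mean(0),np.arctan2(vt[0,1],vt[0,0]),sv)
t=P[np.hypot(P[:,0]-.552,P[:,1]+.127)<.03]; t=t[t[:,2]>.112];print('tip z',np.sort(t[:,2])[:12].round(3))
cv2.imwrite('pics/c9.png',cv2.resize(p[100:260,180:340,::-1],(600,600),interpolation=cv2.INTER_CUBIC))
```

```text
[ 0.55089616 -0.12421812  0.14606263] -0.0028917307463335977 [ 0.2185705  -0.35661147 -0.36445161]
155 [ 0.55203337 -0.08024735  0.12633929] -0.0013542833500801146 [0.15288753 0.04542541]
tip z [0.174 0.175 0.175 0.176 0.176 0.176 0.177 0.177 0.177 0.177 0.178 0.178]
```

View pics/c9.png

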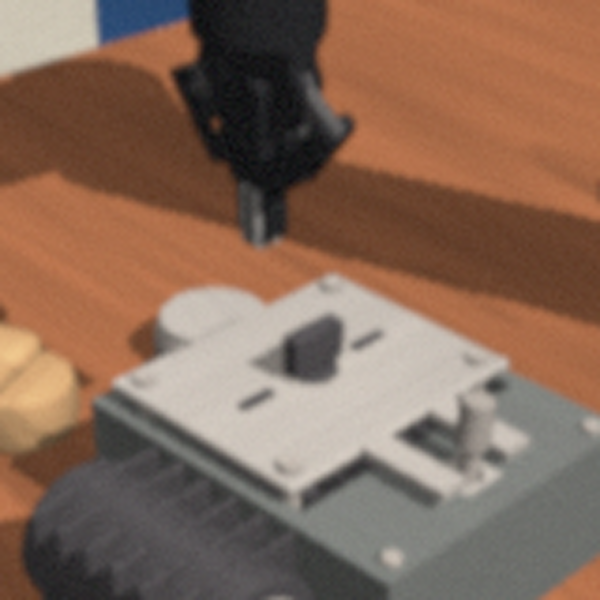

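Wing at (313,345) lines up with the ribs at (257,400) and (368,340), and the pin stands home at (475,435). Now pressing the cover.

>>> {"op": "jog_arm", "data": {"motion": [{"slide":[0,0,2],"yaw":0,"fingers":255},{"slide":[0,0,4],"yaw":0,"fingers":255},{"slide":[0,0,5.5],"yaw":0,"fingers":255},{"slide":[0,0,6],"yaw":0,"fingers":255},{"slide":[0,0,6.4],"yaw":0,"fingers":255},{"slide":[0,0,6.8],"yaw":0,"fingers":255},{"slide":[0,0,6.8],"yaw":0,"fingers":255}]}}

```text
time_s: 19.9
ee_pos: [0.5513, -0.1246, 0.0784]
orientation: [-0.117, 3.139, 0.0]
force: [-0.1, -0.3, -0.3]
grip_width: -0.001
grip_force: 0.0
```

>>> {"op": "jog_arm", "data": {"motion": [{"slide":[0,0,0.2],"yaw":0,"fingers":255},{"slide":[0,0,0.4],"yaw":0,"fingers":255},{"slide":[0,0,0.6],"yaw":0,"fingers":255},{"slide":[0,0,0.6],"yaw":0,"fingers":255}]}}

```text
time_s: 20.23
ee_pos: [0.5517, -0.125, 0.0729]
orientation: [-0.117, 3.138, -0.001]
force: [-0.7, 1.2, 5.4]
grip_width: -0.004
grip_force: 2.9
```

>>> {"op": "jog_arm", "data": {"motion": [{"slide":[0,0,0.2],"yaw":0,"fingers":255},{"slide":[0,0,0.4],"yaw":0,"fingers":255},{"slide":[0,0,0.4],"yaw":0,"fingers":255},{"slide":[0,0,0.4],"yaw":0,"fingers":255}]}}

```text
time_s: 20.57
ee_pos: [0.5517, -0.125, 0.0693]
orientation: [-0.116, 3.138, -0.001]
force: [-1.5, 2.1, 8.2]
grip_width: 0.0
grip_force: 4.0
```

>>> {"op": "jog_arm", "data": {"motion": [{"slide":[0,0,0.2],"yaw":0,"fingers":255},{"slide":[0,0,0.3],"yaw":0,"fingers":255},{"slide":[0,0,0.3],"yaw":0,"fingers":255},{"slide":[0,0,0.3],"yaw":0,"fingers":255}]}}

```text
time_s: 20.9
ee_pos: [0.5517, -0.125, 0.0673]
orientation: [-0.117, 3.137, -0.002]
force: [-3.5, 2.7, 16.1]
grip_width: -0.004
grip_force: 8.1
```

>>> {"op": "jog_arm", "data": {"motion": [{"slide":[0,0,0.1],"yaw":0,"fingers":255},{"slide":[0,0,0.1],"yaw":0,"fingers":255},{"slide":[0,0,0.1],"yaw":0,"fingers":255}]}}

```text
time_s: 21.15
ee_pos: [0.5518, -0.125, 0.0672]
orientation: [-0.117, 3.136, -0.002]
force: [-7.9, 2.4, 24.5]
grip_width: 0.001
grip_force: 12.5
```

Run:
```python
from h import *
p,ds=grab('scene','s10');s=bot.get_state();print(s['ee_pos'],s['force'])
d9=np.load('pics/s9.npy')
for n,D in(('before',d9),('now',ds)):
    P=cloud('scene',D,180,340,100,260)
    k=P[(abs(P[:,0]-.60)<.012)&(abs(P[:,1]+.06)<.02)];print(n,'plate z',np.median(k[:,2]))
    k=P[(P[:,2]>.110)&(P[:,2]<.128)&(np.hypot(P[:,0]-.547,P[:,1]+.082)<.028)]
    u,sv,vt=np.linalg.svd(k[:,:2]-k[:,:2].mean(0),full_matrices=False);print('wing',np.arctan2(vt[0,1],vt[0,0]))
    k=P[(np.hypot(P[:,0]-.54,P[:,1]-.0387)<.012)&(P[:,2]<.16)];print('pin top',np.sort(k[:,2])[-5:])
```

```text
[ 0.55177994 -0.12504981  0.06722894] [-6.77616209  2.95379919 24.31403707]
before plate z 0.10341200007536423
wing -0.0638482515743696
pin top [0.13822303 0.13836877 0.13867546 0.13908608 0.13945208]
now plate z 0.09507156281092398
wing 0.027699263181675753
pin top [0.13776188 0.1379643  0.13818107 0.13853788 0.13878256]
```

Cover is down 8 mm at 24 N, the wing is aligned and the pin is home.

```bash
python3 -c "
from workcell import bot
print(bot.sign_off())"
```

```text
the job is handed in; nothing more can be done
None
```

The job is handed in: the pin is home and released in the bore, the wing is lined up with the ribs, and the cover is held fully down at about 24 N; the arm's clock was at about 21 s of the 48 s allowed, and sign-off returned no verdict.

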